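Sweep used test cassettes into the discard bay and swing its gate shut

TASK

The tests are read: with the fingertips, sweep the three used test cassettes along the grey tray into the red-walled discard bay at its end, then push the bay's steel swing gate fully shut behind them. The cassettes are swept, never picked up; leave the specimen cup, marker, timer and loose lid where they are.

Things in the scene. Friction and masses are not known exactly. Their poses are not given: they have to be found in the camera images.
- tray: grey testing tray, fixed, 18 mm thick (flat top at z = 18 mm) with 3 mm side rims. Three red walls, 40 mm high above the tray's top, make its end a discard bay, inside 180 mm wide (tray y -90 to 90 mm) and 175 mm deep (x -90 to 85 mm), level with the rest of the tray. Origin on the table under the bay's middle; the bay's mouth looks along the tray's -x; the tray runs on to x = -420 mm
- gate (a joint): steel swing gate of the bay: upright plate 196 mm long, 3 mm thick, 4 to 43 mm above the tray's top, hinged at the +y end of the mouth. 0 = shut across the mouth, 1.57 = standing straight out along the tray's -x; at most 1.9 rad. A stiff hinge (0.04 N m) keeps it where it is left. Push its outer face to shut it (the face to the tray's -x when shut, to +y when open at 1.57)
- gate_hinge (a point): point on the gate's upright hinge axis, 22 mm above the tray's top; at x = -92.5 mm, y = 98 mm in the tray's frame
- gate_pad (a point): black pad on the outer face of the gate, 178 mm from the hinge and 22 mm above the tray's top
- cassette_1: used test cassette: flat white plastic strip with a blue end, 31 x 100 x 5 mm, 15 g, lying face up on the tray; origin at the centre of its underside, its y axis along its length, z up
- cassette_2: used test cassette: flat white plastic strip with a blue end, 31 x 100 x 5 mm, 15 g, lying face up on the tray; origin at the centre of its underside, its y axis along its length, z up
- cassette_3: used test cassette: flat white plastic strip with a blue end, 31 x 100 x 5 mm, 15 g, lying face up on the tray; origin at the centre of its underside, its y axis along its length, z up
- closed_cup: bystander: closed specimen cup with yellow lid, 68 mm wide, 62 mm high; origin at the centre of its underside
- marker: bystander: white marker with black cap lying on the table, 152 mm long along its y, 18 mm high; origin at the middle of its underside
- timer: bystander: square digital timer, on the 3.5 mm raised border of the table, 66 x 66 x 18 mm, face up; origin at the centre of its underside
- loose_lid: bystander: yellow screw lid lying top up, 68 mm wide, 17 mm high; origin at the centre of its underside
There are look-alikes about, which are no part of the job. Leave any green look-alike of the cassette_2 alone.

How it is judged:
By the outcome, as a careful person would: the job done as asked, in the order asked, and still so for the second after the job is handed in, with the robot touching nothing.
It also fails if it takes over 58 s, if anything falls off the work surface, if the arm or the gripper's body presses on something with over 40 N, if the wrist force passes 120 N, or if a joint passes its speed limit or range.

ROBOT

A 6-joint arm with a two-finger parallel gripper is mounted at the origin on the work surface; the furniture and walls round the work are solid. World frame = base frame: x ahead of the robot, y to its left, z up, the work surface at z = 0. Lengths are in m, angles in degrees, forces in N, time in s.
With the tool pointing down it reaches from about 0.25 to 0.725 m from the base axis. Payload 9.7 kg.
Tool frame: the origin (TCP) lies midway between the tips of the shut fingers; the grasp point (between the pads) lies 19 mm behind it (bot.hold_point_z is the distance from the TCP to the grasp point, in m); z points along the fingers, y is the line along which they close (so a half turn about z gives the same grasp; the last joint's range is limited). The gripper opens to 85 mm and grips with 20 to 120 N. Pads are 22 mm wide; open, the fingers measure 114 mm over their backs; the gripper's body (76 mm by 85 mm) begins 54 mm behind the grasp point. The pads swing forward as they close: fully open they stand 13 mm farther back than shut.
Start: joints at [72.479, 4.979, 10.078, 95.1, 0, 90], TCP at [0.166, 0.524, 0.231] pointing down, gripper open.
Joint ranges: [-179.16, 179.16], [-48.56, 103.87], [-65.8, 70.77], [-126.05, 130.52], [-82.76, 87.17], [-180, 180]. Speed limits (degrees/s): [127.2, 127.2, 147.25, 180, 180, 180].

INTERFACE

Orientations are given as [roll, pitch, yaw] about the fixed x, y, z axes, in that order (R = Rz(yaw) Ry(pitch) Rx(roll)).
In Python, from workcell import bot gives the robot as it stands.
- The arm moves only by the tool play_rows, never from a script. Its argument "steps" is a list that holds one entry, the list of rows, each a list of 4 numbers: the shift along the tool's x, y, z in m, then the turn about the tool's z in rad. In form: [[[tx, ty, tz, yaw], ...]]. A call has exactly 5 rows; each row shifts and turns the commanded pose from where the row before left it, along the tool's axes as they then stand; what a row does not reach is not made up. A row lasts 1/12 s, in which the tool goes at most 41.7 mm and 7.16 degrees, less where a joint would pass 70% of its speed; a pose out of reach is approached as far as the arm can. A call is refused whole if a number of a shift passes 0.0417 or a number of a turn 0.125, either way. A call with a gripper value outside its range is refused whole. "gripper" is the finger opening in m, from 0 to 0.0854, set as the call begins (left out, the last holds). The fingers move at their own pace and stop on an object; "squeeze" is the grip in N (left out, the last holds). Time passes only in rows, so rows that do not move let the fingers close, or fill a call up. It gives the time, the measured TCP pose, the force, the opening and the grip force at its end, in the units of the state.
- bot.get_obs(): the state, without advancing time (a new reading comes with each control period).
- bot.camera(name): name is "side" or "top"; returns a dict with "img" (420x560x3 uint8, blue, green, red), "vfov" (degrees; the focal length in pixels is half the picture's height over the tangent of half this angle, whatever the lens; pixels are square), "cx", "cy" (the principal point, pixels), "xyz" and "attitude" of the camera in the world. Camera axes: x right, y down, z forward; pixel columns grow to the right and rows downward; lengths in m; the calibration is good to about 2 mm. A picture is of the moment at which its call begins. There is no depth.
- bot.job_done(): hands the job in; it is judged then, once.
The state is a dict: "time": time; "q": joint angles; "qd": joint speeds; "joint_efforts": joint torques, N m; "ee_pos": TCP position; "tcp_rot": TCP orientation; "wrist_force": force on the tool from outside, world axes, zero at the start; "torque": the same for the moment, N m; "opening": finger opening in m; "grasp_force": force on a finger pad.
Only numpy, scipy, OpenCV 4.12 (cv2) and the standard library are available. Lean on these libraries where they do the work, as an engineer would, in place of code of your own. Each camera call takes 0.05 s, during which the arm holds its last target. There are 200 camera calls.

## Working session

There is one attempt and no reset: what is moved stays moved. The work goes in short steps, Python scripts to look and compute and a tool call to move; the robot and the scene stay as the last step left them, time stands still between calls to the robot, and variables do not carry over. Pictures are saved under pics/ and viewed, at most 10 in all, crops included, and the job is handed in when it is done.

Besides the shell and the picture viewer there is one more tool, called after "Call:" in YAML: its name, and indented under it one key for each argument. play_rows: Moves the arm, as the interface text tells. Its arguments: {"type":"object","properties":{"steps":{"type":"array","items":{"type":"array","items":{"type":"array","items":{"type":"number"}}}},"gripper":{"type":"number"},"squeeze":{"type":"number"}},"required":["steps"]}

```bash
mkdir -p pics; ls; python3 - <<'E'
from workcell import bot
import cv2
o=bot.get_obs();print(o)
for n in("top","side"):
    c=bot.camera(n);cv2.imwrite(f"pics/{n}0.png",c["img"]);print(n,{k:v for k,v in c.items() if k!="img"})
E
```

```text
pics
{'time': 0.0, 'q': array([7.24763791e+01, 5.01243730e+00, 1.00324274e+01, 9.50993534e+01,
       4.91202551e-04, 8.99997623e+01]), 'qd': array([ 0.02130415,  0.0511662 ,  0.00177031, -0.07432266, -0.15510033,
       -0.03809677]), 'joint_efforts': array([-2.25040960e-03, -5.20388961e+01,  4.64801967e+01,  1.63585012e-02,
       -8.13389624e-05,  1.46533718e-06]), 'ee_pos': array([0.16553027, 0.52424936, 0.23055209]), 'tcp_rot': array([-1.79920637e+02, -4.91531396e-04,  1.62476616e+02]), 'wrist_force': array([0.51981844, 0.12563503, 0.34196796]), 'torque': array([-0.00100177,  0.01975298, -0.00751325]), 'grasp_force': 0.0, 'opening': 0.08551037110691527}
top {'vfov': 55.27890612952038, 'cx': 278.73244390161597, 'cy': 213.90516646126903, 'xyz': array([0.22585287, 0.01593299, 1.22879395]), 'attitude': array([-167.07624048,    0.34869293,  -93.70582846])}
side {'vfov': 42.072898089005015, 'cx': 285.4862651252257, 'cy': 206.81519399121555, 'xyz': array([0.27233068, 1.18961039, 1.0537944 ]), 'attitude': array([-129.04965081,    1.05001199, -171.11786326])}
```

View pics/top0.png

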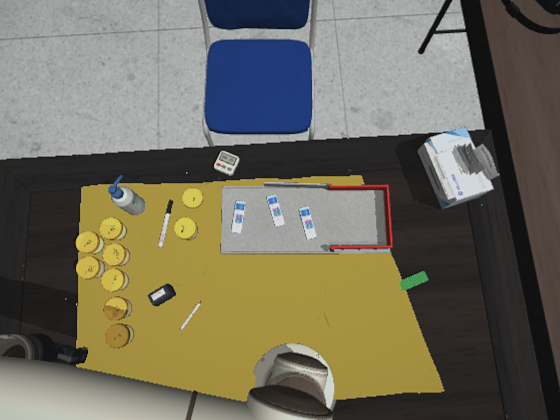

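View pics/side0.png

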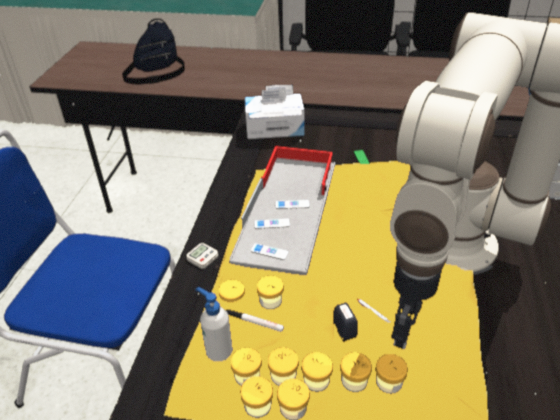

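The top view shows the tray from (221,186) to (392,252), with the bay on the right. The gate is open along the far edge (265–330,184), and the cassettes are near (239,217), (276,210) and (308,222).

```bash
cat > h.py <<'E'
import numpy as np,cv2
from scipy.spatial.transform import Rotation as R
def cal(c):
    h=c["img"].shape[0];f=h/2/np.tan(np.radians(c["vfov"]/2))
    return f,R.from_euler("xyz",c["attitude"],degrees=True).as_matrix()
def px2w(c,p,z):
    f,M=cal(c);p=np.atleast_2d(p).astype(float)
    d=np.c_[(p[:,0]-c["cx"])/f,(p[:,1]-c["cy"])/f,np.ones(len(p))]@M.T
    return c["xyz"]+d*((z-c["xyz"][2])/d[:,2])[:,None]
def w2px(c,X):
    f,M=cal(c);d=(np.atleast_2d(X)-c["xyz"])@M
    return d[:,:2]/d[:,2:]*f+[c["cx"],c["cy"]]
E
python3 - <<'E'
from workcell import bot
from h import *
import pickle
c=bot.camera("top");s=bot.camera("side");pickle.dump((c,s),open("c0.pkl","wb"))
a=cv2.resize(c["img"][170:270,205:405],None,fx=4,fy=4,interpolation=cv2.INTER_CUBIC);cv2.imwrite("pics/a.png",a)
a=cv2.resize(s["img"][135:285,215:355],None,fx=4,fy=4,interpolation=cv2.INTER_CUBIC);cv2.imwrite("pics/b.png",a)
E
```

```text
(no output)
```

View pics/a.png

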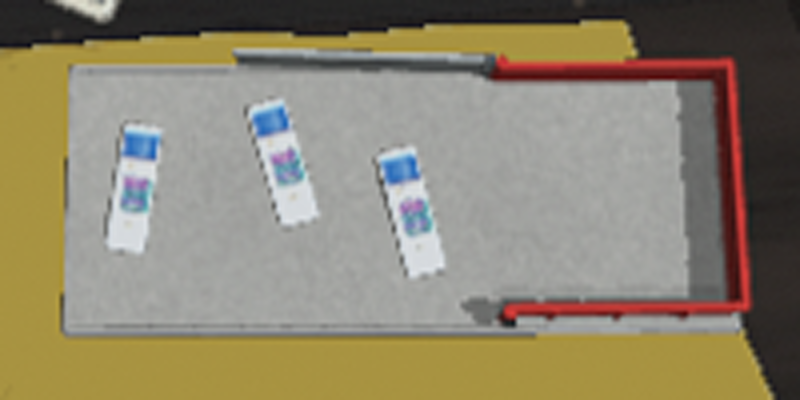

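View pics/b.png

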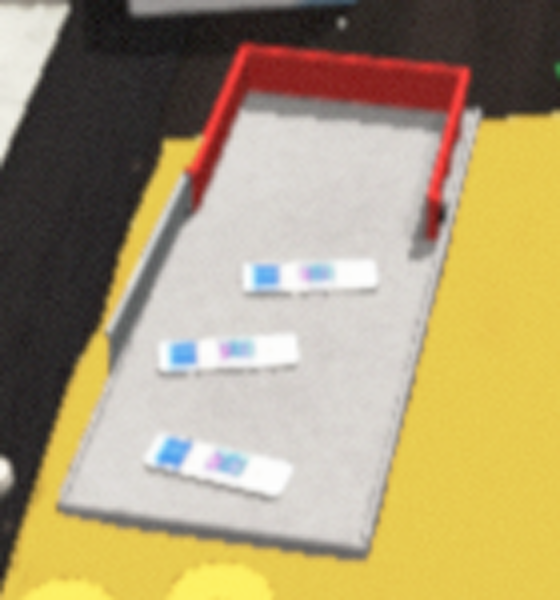

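```bash
python3 - <<'E'
import pickle
from h import *
c,s=pickle.load(open("c0.pkl","rb"))
ta=lambda p:np.array(p)/4-.375+[205,170]
sa=lambda p:np.array(p)/4-.375+[215,135]
np.set_printoptions(precision=4,suppress=True)
T=lambda p,z:px2w(c,ta(p),z)[:,:2]
S=lambda p,z:px2w(s,sa(p),z)[:,:2]
print("wall top inner corners R-far,R-near, outer, mouth far/near mid\n",T([(714,80),(734,300),(736,60),(750,310),(500,60),(508,312)],.058))
print("side wall: outer far, outer near, mouth far, mouth near\n",S([(245,45),(469,68),(190,175),(438,195)],.058))
print("tray left corners top\n",T([(70,66),(63,332)],.019),"\nside\n",S([(58,505),(365,550)],.019))
print("gate top tip,hinge\n",T([(236,52),(492,60)],.061),S([(107,333),(190,175)],.061))
from itertools import product
for nm,F,cs in(("top",T,[[(126,124),(163,127),(142,253),(106,248)],[(247,106),(283,97),(320,215),(286,226)],[(377,157),(413,147),(445,268),(411,279)]]),
 ("side",S,[[(157,432),(147,460),(278,497),(292,464)],[(158,343),(161,373),(299,362),(297,335)],[(242,264),(245,294),(378,288),(377,260)]])):
    for q in cs:
        w=F(q,.023);m=w.mean(0)
        print(nm,m,w.ravel())
E
```

```text
wall top inner corners R-far,R-near, outer, mouth far/near mid
 [[ 0.5489 -0.3151]
 [ 0.3808 -0.3091]
 [ 0.5635 -0.3337]
 [ 0.3726 -0.3199]
 [ 0.5754 -0.1548]
 [ 0.3828 -0.1427]]
side wall: outer far, outer near, mouth far, mouth near
 [[ 0.5621 -0.3374]
 [ 0.3728 -0.3263]
 [ 0.5733 -0.1492]
 [ 0.3806 -0.1483]]
tray left corners top
 [[0.6047 0.1774]
 [0.3949 0.1896]] 
side
 [[0.6027 0.18  ]
 [0.3932 0.1933]]
gate top tip,hinge
 [[ 0.5942  0.0453]
 [ 0.5749 -0.1483]] [[ 0.5951  0.0485]
 [ 0.5724 -0.1452]]
top [0.5025 0.1305] [0.5535 0.1349 0.5492 0.1063 0.4509 0.1269 0.4566 0.1542]
top [0.5163 0.0142] [ 0.5617  0.0401  0.5671  0.0117  0.4715 -0.0107  0.4646  0.0158]
top [ 0.4691 -0.0808] [ 0.5143 -0.0578  0.5204 -0.0862  0.4242 -0.1028  0.4174 -0.0764]
side [0.5024 0.1293] [0.5499 0.1044 0.5511 0.133  0.4566 0.1563 0.4522 0.1235]
side [0.515  0.0151] [ 0.5681  0.0109  0.5594  0.0431  0.4632  0.018   0.4691 -0.0115]
side [ 0.4693 -0.0805] [ 0.5231 -0.0885  0.5148 -0.0532  0.4172 -0.0734  0.422  -0.1068]
```

Call:
play_rows:
  steps:
    - [[0,0,0,0.12],[0,0,0,0.12],[0,0,0,0.12],[0,0,0,0.12],[0,0,0,0.12]]
  gripper: 0.04

```text
time: 0.62
ee_pos: [0.1656, 0.5244, 0.2311]
tcp_rot: [-180.0, 0.0, 127.8]
wrist_force: [0.6, 0.0, -0.6]
opening: 0.04
grasp_force: 0.0
```

Call:
play_rows:
  steps:
    - [[0,0,0,0.12],[0,0,0,0.12],[0,0,0,0.12],[0,0,0,0.12],[0,0,0,0.12]]

```text
time: 1.03
ee_pos: [0.1656, 0.5244, 0.2311]
tcp_rot: [-180.0, 0.0, 93.4]
wrist_force: [0.3, -1.0, 0.1]
opening: 0.0401
grasp_force: 0.0
```

Call:
play_rows:
  steps:
    - [[0,0,0,0.12],[-0.02,0.022,0,0],[-0.022,0.024,0,0],[-0.022,0.024,0,0],[-0.022,0.024,0,0]]

```text
time: 1.45
ee_pos: [0.2553, 0.4324, 0.231]
tcp_rot: [-180.0, 0.0, 86.9]
wrist_force: [-0.1, -0.0, 0.9]
opening: 0.0399
grasp_force: 0.0
```

Call:
play_rows:
  steps:
    - [[-0.022,0.024,0,0],[-0.022,0.024,0,0],[-0.022,0.024,0,0],[-0.022,0.024,0,0],[-0.022,0.024,0,0]]

```text
time: 1.87
ee_pos: [0.3693, 0.3157, 0.2313]
tcp_rot: [180.0, -0.0, 86.9]
wrist_force: [-0.0, -0.4, -0.2]
opening: 0.0402
grasp_force: 0.0
```

```bash
cat >> h.py <<'E'
O=np.array([.4738,-.2342]);A=np.radians(-93.44)
X=np.array([np.cos(A),np.sin(A)]);Y=np.array([-np.sin(A),np.cos(A)])
def tray(p): d=np.asarray(p)[...,:2]-O; return np.stack([d@X,d@Y],-1)
def world(x,y): return O+x*X+y*Y
def st(bot):
    o=bot.get_obs();print("t",round(o["time"],2),"tray",tray(o["ee_pos"]).round(4),"z",o["ee_pos"][2].round(4),"yaw err",(o["tcp_rot"][2]-86.56).round(2),"F",o["wrist_force"].round(1),"op",round(o["opening"],4),"q",o["q"].round(0))
E
python3 -c "
from workcell import bot
from h import *
st(bot)"
```

```text
t 1.87 tray [-0.5426 -0.1373] z 0.2313 yaw err 0.3 F [-0.  -0.4 -0.2] op 0.0402 q [ 41.  -4.   1.  95.  -0. 134.]
```

Call:
play_rows:
  steps:
    - [[-0.0266,0.0288,0,0.005],[-0.0266,0.0288,0,0],[-0.0266,0.0288,0,0],[-0.0266,0.0288,0,0],[-0.0266,0.0288,0,0]]

```text
time: 2.28
ee_pos: [0.5054, 0.174, 0.2313]
tcp_rot: [180.0, -0.0, 86.6]
wrist_force: [-0.3, 1.1, 0.6]
opening: 0.0401
grasp_force: 0.0
```

Call:
play_rows:
  steps:
    - [[0,0,0.035,0],[0,0,0.04,0],[0,0,0.04,0],[0,0,0.04,0],[0,0,0.03,0]]

```text
time: 2.7
ee_pos: [0.5031, 0.1751, 0.0427]
tcp_rot: [-179.9, 0.1, 86.5]
wrist_force: [0.1, 0.3, -0.2]
opening: 0.04
grasp_force: 0.0
```

```bash
python3 -c "
from workcell import bot
from h import *
st(bot)
s=bot.camera('side');cv2.imwrite('pics/c.png',cv2.resize(s['img'][135:305,195:365],None,fx=3.5,fy=3.5,interpolation=cv2.INTER_CUBIC))"
```

```text
t 2.7 tray [-0.4103  0.0047] z 0.0427 yaw err -0.03 F [ 0.1  0.3 -0.2] op 0.04 q [ 19.   3. -12.  74.   0. 113.]
```

View pics/c.png

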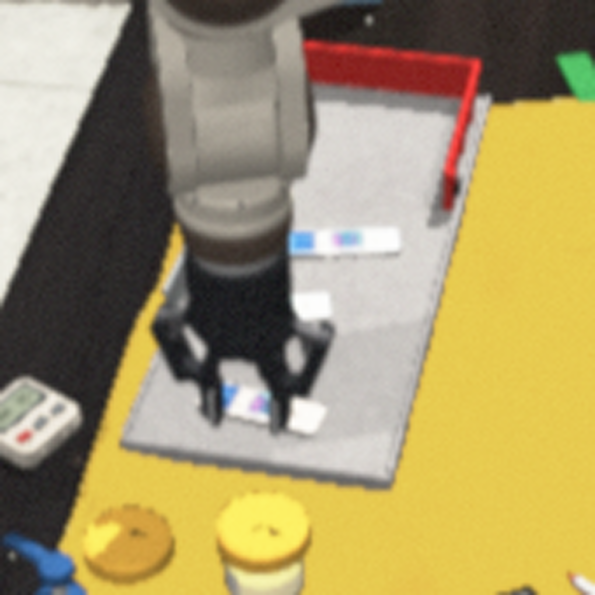

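The gripper is straddling the tray end just behind cassette 1, with the fingertips at about (213,415) and (280,425) in the crop. Next I lower it to touch.

Call:
play_rows:
  steps:
    - [[0,0,0.01,0],[0,0,0.01,0],[0,0,0,0],[0,0,0,0],[0,0,0,0]]

```text
time: 3.17
ee_pos: [0.5054, 0.1761, 0.028]
tcp_rot: [179.9, -0.1, 86.6]
wrist_force: [-0.3, 0.1, -0.1]
opening: 0.04
grasp_force: 0.0
```

Call:
play_rows:
  steps:
    - [[0,0,0.001,0],[0,0,0.001,0],[0,0,0,0],[0,0,0,0],[0,0,0,0]]

```text
time: 3.58
ee_pos: [0.5044, 0.1758, 0.0244]
tcp_rot: [180.0, -0.0, 86.6]
wrist_force: [0.5, -0.2, 0.4]
opening: 0.0398
grasp_force: 0.0
```

Call:
play_rows:
  steps:
    - [[0,0,0.001,0],[0,0,0.001,0],[0,0,0,0],[0,0,0,0],[0,0,0,0]]

```text
time: 4.0
ee_pos: [0.5044, 0.1757, 0.0222]
tcp_rot: [-180.0, 0.0, 86.6]
wrist_force: [0.6, 0.8, 0.4]
opening: 0.0402
grasp_force: 0.0
```

Call:
play_rows:
  steps:
    - [[0,0,0.001,0],[0,0,0.001,0],[0,0,0.001,0],[0,0,0,0],[0,0,0,0]]

```text
time: 4.42
ee_pos: [0.5043, 0.1757, 0.0192]
tcp_rot: [-180.0, 0.0, 86.6]
wrist_force: [-0.2, 0.3, 0.3]
opening: 0.0399
grasp_force: 0.0
```

Call:
play_rows:
  steps:
    - [[0,0,0.001,0],[0,0,0,0],[0,0,0.001,0],[0,0,0,0],[0,0,0,0]]

```text
time: 4.83
ee_pos: [0.5043, 0.1757, 0.0172]
tcp_rot: [-180.0, 0.0, 86.6]
wrist_force: [-0.6, 0.1, -1.0]
opening: 0.0402
grasp_force: 0.0
```

Call:
play_rows:
  steps:
    - [[0,0,0.001,0],[0,0,0,0],[0,0,0,0],[0,0,0,0],[0,0,0,0]]

```text
time: 5.25
ee_pos: [0.5045, 0.1758, 0.0166]
tcp_rot: [180.0, -0.0, 86.6]
wrist_force: [-1.2, -1.2, 4.8]
opening: 0.0397
grasp_force: 2.2
```

Call:
play_rows:
  steps:
    - [[0,0,0.001,0],[0,0,0,0],[0,0,0,0],[0,0,0,0],[0,0,0,0]]

```text
time: 5.67
ee_pos: [0.5045, 0.1758, 0.0165]
tcp_rot: [180.0, -0.0, 86.6]
wrist_force: [-4.3, -1.9, 11.7]
opening: 0.04
grasp_force: 6.4
```

Call:
play_rows:
  steps:
    - [[0,0,-0.0026,0],[-0.006,0,0,0],[-0.01,0,0,0],[-0.01,0,0,0],[-0.01,0,0,0]]

```text
time: 6.08
ee_pos: [0.5018, 0.1385, 0.0174]
tcp_rot: [-180.0, 0.0, 86.6]
wrist_force: [-0.1, -1.0, -0.4]
opening: 0.0399
grasp_force: 0.0
```

Call:
play_rows:
  steps:
    - [[-0.01,0,0,0],[-0.01,0,0,0],[-0.01,0,0,0],[-0.01,0,0,0],[-0.01,0,0,0]]

```text
time: 6.5
ee_pos: [0.4991, 0.0887, 0.0179]
tcp_rot: [180.0, 0.0, 86.5]
wrist_force: [0.5, -0.0, -0.1]
opening: 0.04
grasp_force: 0.0
```

Call:
play_rows:
  steps:
    - [[-0.01,0,0,0],[-0.01,0,0,0],[-0.01,0,0,0],[-0.01,0,0,0],[-0.01,0,0,0]]

```text
time: 6.92
ee_pos: [0.4961, 0.039, 0.0179]
tcp_rot: [180.0, -0.0, 86.6]
wrist_force: [0.0, 0.2, 0.3]
opening: 0.04
grasp_force: 0.1
```

```bash
python3 -c "
from workcell import bot
from h import *
st(bot)
s=bot.camera('side');c=bot.camera('top')
f=lambda i:cv2.resize(i,None,fx=3.2,fy=3.2,interpolation=cv2.INTER_CUBIC)
a=f(s['img'][135:285,215:340]);b=f(c['img'][170:270,280:400]);b=cv2.copyMakeBorder(b,0,a.shape[0]-b.shape[0],0,0,0)
cv2.imwrite('pics/d.png',np.hstack([a,b]))"
```

```text
t 6.92 tray [-0.2741  0.0059] z 0.0179 yaw err 0.01 F [0.  0.2 0.3] op 0.04 q [  4.  -1. -19.  71.   0.  98.]
```

View pics/d.png

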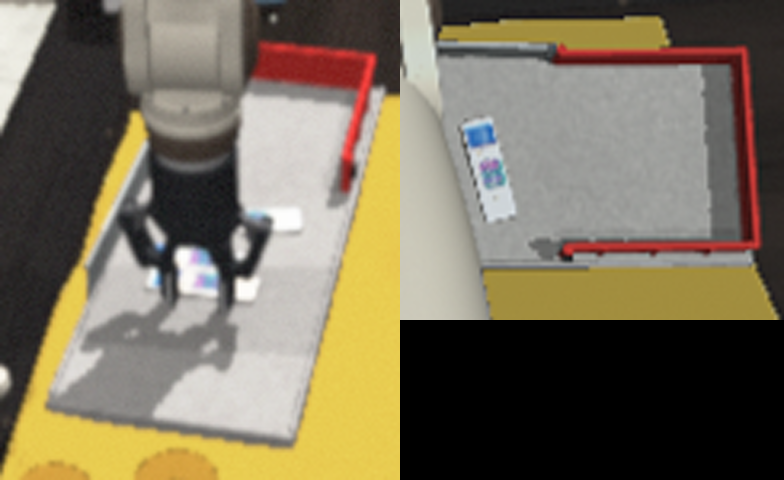

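Cassettes 1 and 2 are moving flat ahead of the two tips (side part, 165–260 × 250–300), and cassette 3 is still untouched at (488,170). I'll keep sweeping.

Call:
play_rows:
  steps:
    - [[-0.01,0,0,0],[-0.01,0,0,0],[-0.01,0,0,0],[-0.01,0,0,0],[-0.01,0,0,0]]

```text
time: 7.43
ee_pos: [0.4931, -0.0109, 0.0179]
tcp_rot: [-180.0, 0.0, 86.6]
wrist_force: [-0.5, 1.1, 0.1]
opening: 0.0402
grasp_force: 0.2
```

Call:
play_rows:
  steps:
    - [[-0.01,0,0,0],[-0.01,0,0,0],[-0.01,0,0,0],[-0.01,0,0,0],[-0.01,0,0,0]]

```text
time: 7.85
ee_pos: [0.4902, -0.0609, 0.0179]
tcp_rot: [180.0, -0.0, 86.6]
wrist_force: [0.1, 0.5, 0.7]
opening: 0.0398
grasp_force: 0.2
```

Call:
play_rows:
  steps:
    - [[-0.01,0,0,0],[-0.01,0,0,0],[-0.01,0,0,0],[-0.01,0,0,0],[-0.01,0,0,0]]

```text
time: 8.27
ee_pos: [0.4871, -0.1107, 0.0179]
tcp_rot: [-180.0, -0.0, 86.6]
wrist_force: [0.1, 0.2, 0.1]
opening: 0.0398
grasp_force: 0.2
```

Call:
play_rows:
  steps:
    - [[-0.01,0,0,0],[-0.01,0,0,0],[-0.01,0,0,0],[-0.01,0,0,0],[-0.008,0,0,0]]

```text
time: 8.68
ee_pos: [0.4843, -0.1588, 0.0179]
tcp_rot: [180.0, 0.0, 86.5]
wrist_force: [0.3, -0.0, -0.1]
opening: 0.04
grasp_force: 0.2
```

```bash
python3 -c "
from workcell import bot
from h import *
st(bot)
s=bot.camera('side');c=bot.camera('top')
f=lambda i:cv2.resize(i,None,fx=3.2,fy=3.2,interpolation=cv2.INTER_CUBIC)
a=f(s['img'][135:285,215:340]);b=f(c['img'][170:270,280:400]);b=cv2.copyMakeBorder(b,0,a.shape[0]-b.shape[0],0,0,0)
cv2.imwrite('pics/e.png',np.hstack([a,b]))"
```

```text
t 8.68 tray [-0.0759  0.0059] z 0.0179 yaw err -0.01 F [ 0.3 -0.  -0.1] op 0.04 q [-18.   1. -18.  71.  -0.  75.]
```

View pics/e.png

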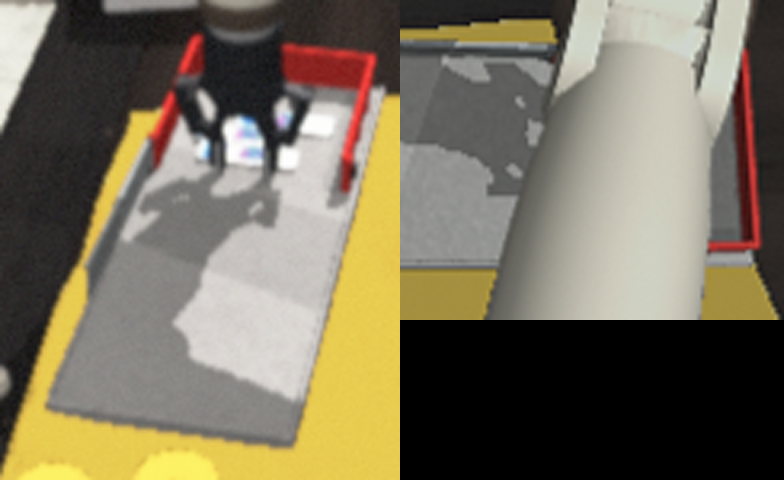

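All three cassettes are past the gate line, bunched at (195–335,110–165). I push 25 mm more, back off, lift and close the fingers.

Call:
play_rows:
  steps:
    - [[-0.008,0,0,0],[-0.008,0,0,0],[-0.007,0,0,0],[-0.003,0,0,0],[0,0,0,0]]

```text
time: 9.2
ee_pos: [0.4828, -0.1843, 0.0179]
tcp_rot: [180.0, 0.0, 86.5]
wrist_force: [0.2, -0.5, -0.1]
opening: 0.0401
grasp_force: 0.0
```

Call:
play_rows:
  steps:
    - [[0.015,0,0,0],[0.02,0,-0.02,0],[0.01,0,-0.035,0],[0,0,-0.035,0],[0,0,-0.02,0]]

```text
time: 9.62
ee_pos: [0.4863, -0.138, 0.1316]
tcp_rot: [179.8, 0.0, 86.6]
wrist_force: [0.7, -0.8, 0.0]
opening: 0.0396
grasp_force: 0.0
```

Call:
play_rows:
  steps:
    - [[0.02,0.02,0,0],[0.03,0.028,0,0],[0.03,0.028,0,0],[0.03,0.028,0,0],[0.03,0.025,0,0]]
  gripper: 0

```text
time: 10.03
ee_pos: [0.6241, -0.0049, 0.1279]
tcp_rot: [180.0, -0.0, 86.6]
wrist_force: [0.3, -0.2, 0.1]
opening: 0.0003
grasp_force: 0.0
```

```bash
python3 -c "
from workcell import bot
from h import *
st(bot)
s=bot.camera('side');c=bot.camera('top')
f=lambda i:cv2.resize(i,None,fx=3.2,fy=3.2,interpolation=cv2.INTER_CUBIC)
a=f(s['img'][135:285,215:340]);b=f(c['img'][170:270,280:400]);b=cv2.copyMakeBorder(b,0,a.shape[0]-b.shape[0],0,0,0)
cv2.imwrite('pics/f.png',np.hstack([a,b]))
H=np.array([-.0925,.098])
for th in np.arange(1.75,-.01,-.35):
    print(round(th,2),(H+.15*np.array([-np.sin(th),-np.cos(th)])+.013*np.array([-np.cos(th),np.sin(th)])).round(4))"
```

```text
t 10.03 tray [-0.2379  0.1362] z 0.1279 yaw err 0.0 F [ 0.3 -0.2  0.1] op 0.0003 q [-0. 14.  9. 85.  0. 93.]
1.75 [-0.2378  0.1375]
1.4 [-0.2425  0.0853]
1.05 [-0.2291  0.0346]
0.7 [-0.1991 -0.0084]
0.35 [-0.1561 -0.0384]
-0.0 [-0.1055 -0.052 ]
```

View pics/f.png

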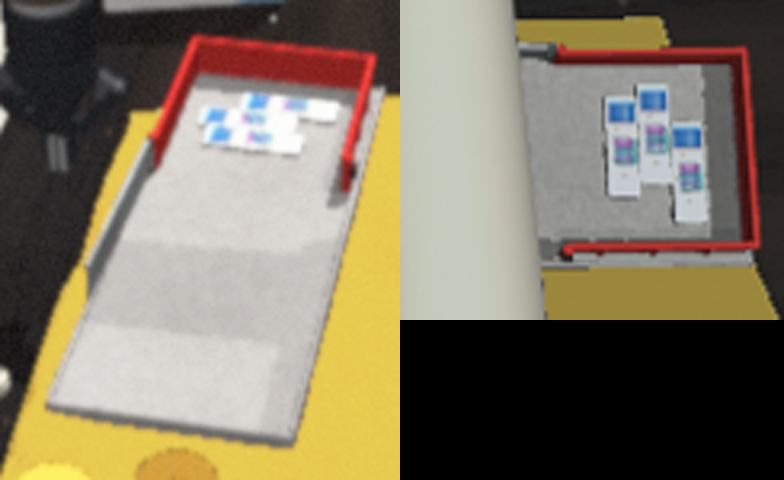

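All three cassettes lie inside the bay: (620,145), (655,130) and (690,175) in the top crop, clear of the mouth at x≈560. The gripper is beyond the gate, so I lower it and swing the gate shut.

Call:
play_rows:
  steps:
    - [[0,0.02,0,0],[0,0,0.03,0],[0,0,0.035,0],[0,0,0.028,0],[0,0,0,0]]

```text
time: 10.55
ee_pos: [0.6389, -0.0081, 0.0283]
tcp_rot: [-179.5, 0.0, 86.6]
wrist_force: [-1.1, 0.6, -1.5]
opening: -0.0002
grasp_force: 0.0
```

Call:
play_rows:
  steps:
    - [[0,-0.01,0,0],[0,-0.01,0,0],[0.001,-0.01,0,0],[0.001,-0.01,0,0],[0.001,-0.01,0,0]]

```text
time: 10.97
ee_pos: [0.5929, -0.0021, 0.0371]
tcp_rot: [179.9, 0.0, 86.5]
wrist_force: [0.7, -0.1, -0.2]
opening: -0.0002
grasp_force: 0.2
```

Call:
play_rows:
  steps:
    - [[0.001,-0.01,0,0],[0.001,-0.01,0,0],[0,-0.01,0,0],[-0.002,-0.01,0,0],[-0.002,-0.01,0,0]]

```text
time: 11.38
ee_pos: [0.5429, -0.001, 0.0371]
tcp_rot: [179.9, -0.0, 86.6]
wrist_force: [0.2, -0.1, -0.8]
opening: -0.0001
grasp_force: 0.2
```

```bash
python3 -c "
from workcell import bot
from h import *
st(bot)"
```

```text
t 11.38 tray [-0.2369  0.055 ] z 0.0371 yaw err 0.0 F [ 0.2 -0.1 -0.8] op -0.0001 q [ -0.   5. -12.  73.  -0.  93.]
```

Call:
play_rows:
  steps:
    - [[-0.004,-0.01,0,0],[-0.004,-0.01,0,0],[-0.006,-0.009,0,0],[-0.006,-0.009,0,0],[-0.006,-0.009,0,0]]

```text
time: 11.8
ee_pos: [0.4938, -0.0246, 0.0355]
tcp_rot: [180.0, 0.0, 86.6]
wrist_force: [0.5, 0.6, 1.0]
opening: -0.0001
grasp_force: 0.2
```

Call:
play_rows:
  steps:
    - [[-0.007,-0.009,0,0],[-0.007,-0.009,0,0],[-0.009,-0.007,0,0],[-0.009,-0.007,0,0],[-0.009,-0.007,0,0]]

```text
time: 12.22
ee_pos: [0.4522, -0.0635, 0.0349]
tcp_rot: [180.0, 0.0, 86.6]
wrist_force: [0.9, 0.8, 0.1]
opening: 0.0
grasp_force: 0.2
```

Call:
play_rows:
  steps:
    - [[-0.01,-0.005,0,0],[-0.01,-0.005,0,0],[-0.01,-0.005,0,0],[-0.01,-0.003,0,0],[-0.008,-0.001,0,0]]

```text
time: 12.63
ee_pos: [0.4306, -0.1105, 0.0349]
tcp_rot: [-180.0, 0.0, 86.5]
wrist_force: [-0.0, 0.1, -0.4]
opening: -0.0
grasp_force: 0.2
```

```bash
python3 -c "
from workcell import bot
from h import *
st(bot)
s=bot.camera('side');c=bot.camera('top')
f=lambda i:cv2.resize(i,None,fx=3.2,fy=3.2,interpolation=cv2.INTER_CUBIC)
a=f(s['img'][135:285,215:340]);b=f(c['img'][170:270,280:400]);b=cv2.copyMakeBorder(b,0,a.shape[0]-b.shape[0],0,0,0)
cv2.imwrite('pics/g.png',np.hstack([a,b]))"
```

```text
t 12.63 tray [-0.1209 -0.0506] z 0.0349 yaw err -0.03 F [-0.   0.1 -0.4] op -0.0 q [-14.  -9. -25.  74.  -0.  79.]
```

View pics/g.png

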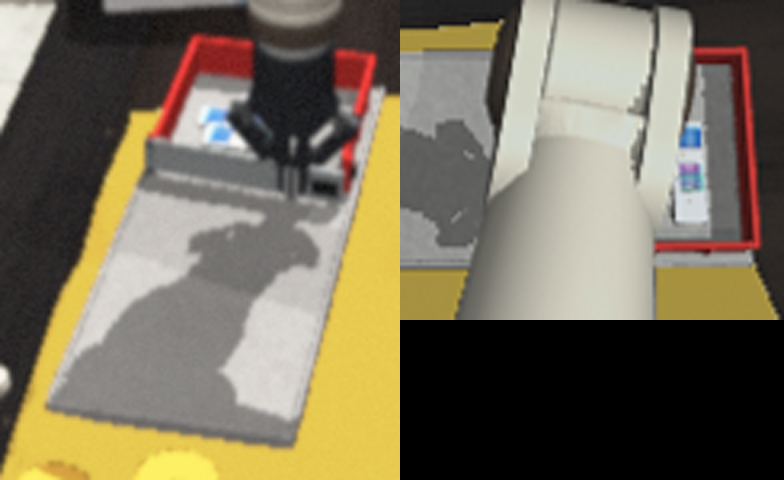

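The gate is nearly across the mouth (side crop, 150–350 at y≈170). I push the last bit slowly while watching the force.

Call:
play_rows:
  steps:
    - [[-0.003,0,0,0],[-0.003,0,0,0],[-0.003,0,0,0],[-0.002,0,0,0],[0,0,0,0]]

```text
time: 13.15
ee_pos: [0.4306, -0.1205, 0.0348]
tcp_rot: [-180.0, 0.0, 86.6]
wrist_force: [0.5, -0.9, 0.5]
opening: 0.0002
grasp_force: 0.0
```

Call:
play_rows:
  steps:
    - [[-0.001,0,0,0],[-0.001,0,0,0],[0,0,0,0],[0,0,0,0],[0,0,0,0]]

```text
time: 13.57
ee_pos: [0.4304, -0.1223, 0.0349]
tcp_rot: [180.0, 0.0, 86.6]
wrist_force: [-0.2, -0.2, 0.9]
opening: -0.0002
grasp_force: 0.0
```

Call:
play_rows:
  steps:
    - [[-0.001,0,0,0],[-0.001,0,0,0],[0,0,0,0],[0,0,0,0],[0,0,0,0]]

```text
time: 13.98
ee_pos: [0.4303, -0.1244, 0.0349]
tcp_rot: [180.0, 0.0, 86.6]
wrist_force: [0.1, -0.2, 0.1]
opening: 0.0001
grasp_force: 0.0
```

Call:
play_rows:
  steps:
    - [[-0.001,0,0,0],[-0.001,0,0,0],[0,0,0,0],[0,0,0,0],[0,0,0,0]]

```text
time: 14.4
ee_pos: [0.4301, -0.126, 0.0349]
tcp_rot: [-180.0, -0.0, 86.6]
wrist_force: [-0.0, 4.6, 1.0]
opening: 0.0001
grasp_force: 2.6
```

Call:
play_rows:
  steps:
    - [[-0.001,0,0,0],[0,0,0,0],[0,0,0,0],[0,0,0,0],[0,0,0,0]]

```text
time: 14.82
ee_pos: [0.4301, -0.1262, 0.0348]
tcp_rot: [-180.0, -0.1, 86.6]
wrist_force: [0.6, 10.9, 1.7]
opening: 0.0001
grasp_force: 5.3
```

The gate is at its stop: 11 N at the expected position. I back off, lift and check.

Call:
play_rows:
  steps:
    - [[0.006,0,0,0],[0.02,0,0,0],[0.03,0,0,0],[0.03,0,-0.02,0],[0.02,0,-0.035,0]]

```text
time: 15.23
ee_pos: [0.4342, -0.02, 0.0873]
tcp_rot: [-179.7, 0.1, 86.5]
wrist_force: [1.0, -0.4, 0.1]
opening: -0.0002
grasp_force: 0.0
```

Call:
play_rows:
  steps:
    - [[0.02,0,-0.035,0],[0.03,0,-0.03,0],[0.03,0,0,0],[0.02,0,0,0],[0,0,0,0]]

```text
time: 15.65
ee_pos: [0.4429, 0.0804, 0.1549]
tcp_rot: [179.9, 0.0, 86.7]
wrist_force: [-0.1, 0.1, -0.5]
opening: -0.0001
grasp_force: 0.0
```

```bash
python3 -c "
from workcell import bot
from h import *
st(bot)
s=bot.camera('side');c=bot.camera('top')
f=lambda i,k:cv2.resize(i,None,fx=k,fy=k,interpolation=cv2.INTER_CUBIC)
a=f(s['img'][135:245,235:325],4);b=f(c['img'][170:270,305:405],4);b=cv2.copyMakeBorder(b,0,a.shape[0]-b.shape[0],0,0,0)
cv2.imwrite('pics/i.png',np.hstack([a,b]))
"
```

```text
t 15.65 tray [-0.3121 -0.0497] z 0.1549 yaw err 0.15 F [-0.1  0.1 -0.5] op -0.0001 q [ 10. -10. -13.  87.  -0. 104.]
```

View pics/i.png

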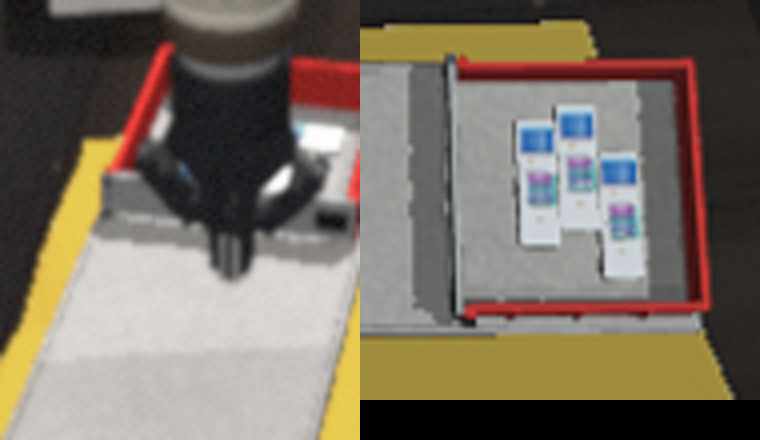

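The gate is flush across the mouth (line from (452,60) to (460,312)), all three cassettes are inside, and the robot is clear.

```bash
python3 -c "
from workcell import bot
print(bot.job_done())"
```

```text
the job is handed in; nothing more can be done
None
```

All three cassettes were swept into the discard bay, the gate was pushed to its stop behind them, and the job was handed in after about 16 s of the 58 s allowed.

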